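# Set the four-way water selector to the specimen cup

## Robot

A 6-joint arm with a two-finger parallel gripper is mounted at the origin on the work surface. World frame = base frame: x ahead of the robot, y to its left, z up, the work surface at z = 0. Lengths are in m, angles in rad, forces in N, time in s.
With the tool pointing down it reaches from about 0.275 to 0.75 m from the base axis. Payload 10.2 kg.
Tool frame: the origin (TCP) lies on the mounting face of the last link; the fingertips stand 166 mm ahead of it and the grasp point (between the pads) lies r.grasp_offset ahead of it (r.grasp_offset is the distance from the TCP to the grasp point, in m); z points along the fingers, y is the direction in which the jaws open and shut (so a half turn about z gives the same grasp; the last joint's range is limited). The gripper opens to 88 mm and grips with 3 to 60 N. Pads are 18 mm wide; open, the fingers measure 123 mm over their backs; the gripper's body (75 mm by 187 mm) begins 45 mm behind the grasp point.
Start: joints at [0.878, 0.313, 1.498, -0, 1.331, -0.223], TCP at [0.238, 0.468, 0.405] pointing down, gripper open.
Joint ranges: [-2.94, 2.94], [-0.97, 2.17], [0.19, 2.56], [-1.23, 4.37], [0.02, 3.11], [-2.88, 2.88]. Speed limits (rad/s): [2.39, 2.39, 3.01, 3.14, 3.14, 3.14].

## Interface

Orientations are given as a unit quaternion [w, x, y, z].
In Python, from plant import r gives the robot as it stands. The module is installed in compiled form; this text tells all that it offers.
- The arm moves only by the tool servo_tool, never from a script. Its argument "moves" is a list of rows, each an object with "translation": the shift along the tool's x, y, z in units of 30 mm (1.0 is 30 mm), a list of three; "turn": the turn about the tool's z in units of 6 degrees (1.0 is 6 degrees); "fingers": the opening in per cent of the stroke, from 0 (shut) to 100 (fully open). In form: [{"translation": [x, y, z], "turn": turn, "fingers": fingers}, ...]. A call has 1 to 20 rows; each row shifts and turns the pose as measured when the row begins, along the tool's axes as they then stand; what a row does not reach is not made up. A row lasts 1/12 s, in which the tool goes at most 41.7 mm and 7.16 degrees, less where a joint would pass 70% of its speed; a pose out of reach is approached as far as the arm can. A call is refused whole if a number of a shift passes 1 or a number of a turn 1, either way. A call with a gripper value outside its range is refused whole. The fingers move at their own pace and stop on an object; "squeeze" is the grip in N (left out, the last holds). Time passes only in rows, so rows that do not move let the fingers close. It gives the time, the measured TCP pose, the force and the opening at its end, in the units of the state.
- r.sense(): the state, without advancing time (a new reading comes with each control period).
- r.capture(name): name is "side" or "top" or "wrist"; returns a dict with "frame" (480x640x3 uint8, red, green, blue), "mtx" (3x3 intrinsics, pixels), "k1" (the pictures are not rectified: a ray, as slopes to the right and down, at radius r is drawn at 1 + k1 r^2 times it, then the intrinsics apply), "R" (3x3) and "t" (3): a world point X has camera coordinates R X + t; the wrist camera has in their place "hand_eye" (4x4, takes a point from camera to tool coordinates, whose origin is the TCP and whose axes are the flange's). Camera axes: x right, y down, z forward; pixel columns grow to the right and rows downward; lengths in m; the calibration is good to about 2 mm. A picture is of the moment at which its call begins: read the wrist's pose just before it. There is no depth.
- r.sign_off(): hands the job in, once; it reports no verdict.
The state is a dict: "time_s": time; "joint_pos": joint angles; "dq": joint speeds; "tau": joint torques, N m; "eef_pos": TCP position; "orientation": TCP orientation; "force": force on the tool from outside, world axes, zero at the start; "wrist_torque": the same for the moment, N m; "gripper_width": opening from 0.0 (shut) to 1.0 (fully open).
Only numpy, scipy, OpenCV 4.12 (cv2) and the standard library are available. Lean on these libraries where they do the work, as an engineer would, in place of code of your own. Each camera call takes 0.05 s, during which the arm holds its last target.

## Task

We want a water sample: on the grey selector box, push the parked lever with your fingertips through the slots of its gate - back to the cross channel, along it, then into a corner slot - until it is fully home in the corner slot beside the spout that has the white specimen cup under it. Only push the lever, gently and without gripping it, and leave the cup, the glass jar, the coconut hut and the feeding tube standing where they are. Then draw the hand clear.

Things in the scene. Friction and masses are not known exactly. Their poses are not given: they have to be found in the camera images.
- selector: Grey plastic selector box fixed to the shelf, 140 mm (x) by 150 mm (y) by 106 mm high. Origin at the centre of its underside, z up, x away from the robot at yaw 0, y left. Four thin bent spouts leave its y sides at x = +-50 mm and end over y = +-135 mm, at most 102 mm high; one thing stands under each. An inlet pipe sticks out 42 mm on the +x side, 40 mm up.
- gate (a point): Centre of the steel gate plate that tops the box, at 106 mm. Cut into it: a cross channel along y (x = 0, 20 mm wide) joining three columns along x (y = -30, 0, +30 mm; 18 mm wide; x -37 to +37 mm). The middle column is for parking; each corner slot opens the spout at its corner. The lever changes columns only along the cross channel.
- lever_knob (a point): Centre of the lever's black knob, 28 mm in diameter and 40 mm tall, on a steel stem 12 mm in diameter. The lever pivots 30 mm above the box's origin; this point is 150 mm from the pivot: with a = lever_fore, b = lever_side it lies, in the box's frame, at x = 0.15 sin a, y = 0.15 cos a sin b, z = 0.03 + 0.15 cos a cos b (m).
- lever_fore (a joint): Lean of the lever along the box's x, rad: 0 in the cross channel, positive leaning to +x; stops at -0.34 and +0.34, the slot ends. Starts parked in the +x slot of the middle column, pushed in more or less (0.17 to 0.33). Friction holds the lever where it is left; about 3 N at the knob moves it.
- lever_side (a joint): Lean of the lever along the box's y, rad: 0 in the middle column, positive leaning to +y; stops at -0.39 and +0.39, the outer columns. The stem passes freely between columns while lever_fore is within 0.05 of 0; the rounded ends of the gate's teeth guide it in from slightly farther off. Friction as for lever_fore.
- cup: White plastic specimen cup, open, 64 mm across the rim, 70 mm tall, 60 g. Origin at the centre of its underside, z up. Loose; it stands under one of the four spouts (which one changes). 
- jar: Clear glass jar of white ceramic filter rings, its screw lid off, 68 mm in diameter, 68 mm tall. Origin at the centre of its underside, z up. Loose; it stands under one of the four spouts (which one changes). 
- hut: Orange resin coconut hut: a dome with a round dark doorway, 80 mm across, 51 mm tall. Origin at the centre of its underside, z up. Loose; it stands under one of the four spouts (which one changes). 
- tube: Black plastic feeding tube with a flared mouth, standing up, 34 mm in diameter (48 mm at the mouth), 75 mm tall. Origin at the centre of its underside, z up. Loose; it stands under one of the four spouts (which one changes). 

How it is judged:
At the end, for the whole second after the job is handed in: The lever rests in the corner slot on the cup's side of the box: lever_fore over 0.28 rad towards the cup (stop 0.34), lever_side over 0.30 rad towards the cup. Cup, jar, hut and tube stand within 0.15 rad of upright and 20 mm of their starting places (((x of cup in the frame of selector above 0.02 m and y of cup in the frame of selector above 0.08 m and value of joint lever_fore above 0.28 rad and value of joint lever_side above 0.3 rad) or (x of cup in the frame of selector above 0.02 m and y of cup in the frame of selector below -0.08 m and value of joint lever_fore above 0.28 rad and value of joint lever_side below -0.3 rad) or (x of cup in the frame of selector below -0.02 m and y of cup in the frame of selector above 0.08 m and value of joint lever_fore below -0.28 rad and value of joint lever_side above 0.3 rad) or (x of cup in the frame of selector below -0.02 m and y of cup in the frame of selector below -0.08 m and value of joint lever_fore below -0.28 rad and value of joint lever_side below -0.3 rad)) and velocity of joint lever_fore between -0.03 and 0.03 rad/s and velocity of joint lever_side between -0.03 and 0.03 rad/s and distance of each of cup, jar, hut, tube from where it was at the start of the episode below 0.02 m and angle between each of cup, jar, hut, tube's own z axis and vertical below 0.15 rad); the robot touches nothing.
It fails at once if cup pushed, lifted or tipped (moved 20 mm or tilted 0.3 rad) (distance of cup from where it was at the start of the episode above 0.02 m or angle between cup's own z axis and vertical above 0.3 rad).
It fails at once if jar pushed, lifted or tipped (moved 20 mm or tilted 0.3 rad) (distance of jar from where it was at the start of the episode above 0.02 m or angle between jar's own z axis and vertical above 0.3 rad).
It fails at once if hut pushed, lifted or tipped (moved 20 mm or tilted 0.3 rad) (distance of hut from where it was at the start of the episode above 0.02 m or angle between hut's own z axis and vertical above 0.3 rad).
It fails at once if tube pushed, lifted or tipped (moved 20 mm or tilted 0.3 rad) (distance of tube from where it was at the start of the episode above 0.02 m or angle between tube's own z axis and vertical above 0.3 rad).
It fails at once if the lever gripped hard or forced (over 35 N between fingers and lever) (contact force between the fingers and lever_side above 35 N).
It also fails if it takes over 64 s, if anything falls off the work surface, if the arm or the gripper's body presses on something with over 40 N, if the wrist force passes 120 N, or if a joint passes its speed limit or range.

## Working session

There is one attempt and no reset: what is moved stays moved. The work goes in short steps, Python scripts to look and compute and a tool call to move; the robot and the scene stay as the last step left them, time stands still between calls to the robot, and variables do not carry over. Pictures are saved under pics/ and viewed, and the job is handed in when it is done.

Besides the shell and the picture viewer there is one more tool, called after "Call:" as name([rows], argument=value, ...), one row to a line, values as JSON. servo_tool: Moves the arm, as the interface text tells. Its arguments: {"type":"object","properties":{"moves":{"type":"array"},"squeeze":{"type":"number"}},"required":["moves"]}

```bash
mkdir -p pics; python3 - <<'E'
from plant import r
import cv2,numpy as np
print(r.sense(), r.grasp_offset)
for n in ["side","top","wrist"]:
    c=r.capture(n); cv2.imwrite(f"pics/{n}0.png",c["frame"][:,:,::-1])
    d={k:v for k,v in c.items() if k!="frame"}
    np.savez(f"{n}0.npz",**d); print(n,d)
E
```

```text
{'time_s': 0.0, 'joint_pos': array([ 8.77561402e-01,  3.13447948e-01,  1.49843675e+00,  9.84811512e-06,
        1.33098776e+00, -2.23443475e-01]), 'dq': array([ 8.10950089e-04,  1.12208448e-03, -2.13096779e-06,  1.10718800e-03,
       -7.64232625e-04,  1.84598869e-05]), 'tau': array([-1.25879476e-03, -4.02198315e+01, -2.52267605e+01,  6.93475083e-02,
        3.51960480e-02, -8.70505119e-05]), 'eef_pos': array([0.23767375, 0.46807807, 0.40416211]), 'orientation': array([-2.87418585e-04,  2.32742668e-01,  9.72538144e-01, -5.71739108e-04]), 'force': array([-0.90010881, -0.70764279,  0.44660879]), 'wrist_torque': array([-0.05822069, -0.04922766,  0.01246729]), 'gripper_width': 1.0053762648225621} 0.1473
side {'mtx': array([[491.75097543,   0.        , 313.88726115],
       [  0.        , 491.75097543, 242.27875064],
       [  0.        ,   0.        ,   1.        ]]), 'k1': -0.010656431394532631, 'R': array([[-0.95378514, -0.30036801,  0.00854177],
       [-0.18478954,  0.56388878, -0.80491134],
       [ 0.23695301, -0.76929091, -0.59333361]]), 't': array([0.53983283, 0.20263378, 0.62565
[... 253 characters left out ...]
,
       [-0.99380775,  0.02173307, -0.10896711],
       [ 0.10956411,  0.02848401, -0.99357152]]), 't': array([0.05818609, 0.59078142, 0.80066774])}
wrist {'mtx': array([[402.25389623,   0.        , 324.46651729],
       [  0.        , 402.25389623, 236.36709826],
       [  0.        ,   0.        ,   1.        ]]), 'k1': -0.05795528416403436, 'hand_eye': array([[ 8.07555654e-05, -9.46150571e-01, -3.23726875e-01,
         8.51230694e-02],
       [ 9.99999986e-01,  2.92829648e-05,  1.63871073e-04,
        -1.32531499e-03],
       [-1.45567027e-04, -3.23726884e-01,  9.46150561e-01,
         1.90986403e-02],
       [ 0.00000000e+00,  0.00000000e+00,  0.00000000e+00,
         1.00000000e+00]])}
```

View pics/side0.png

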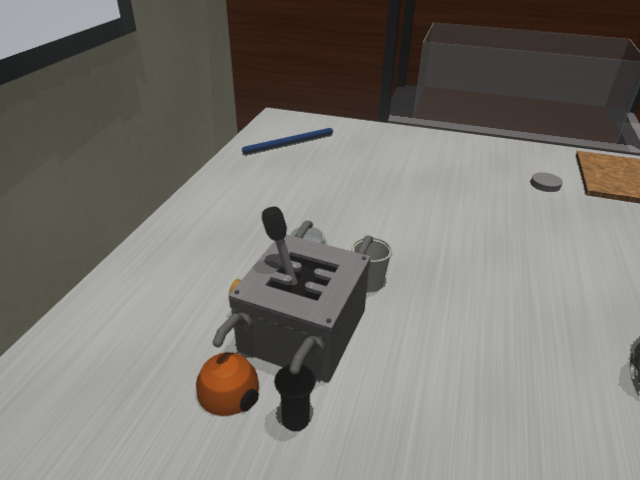

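View pics/top0.png

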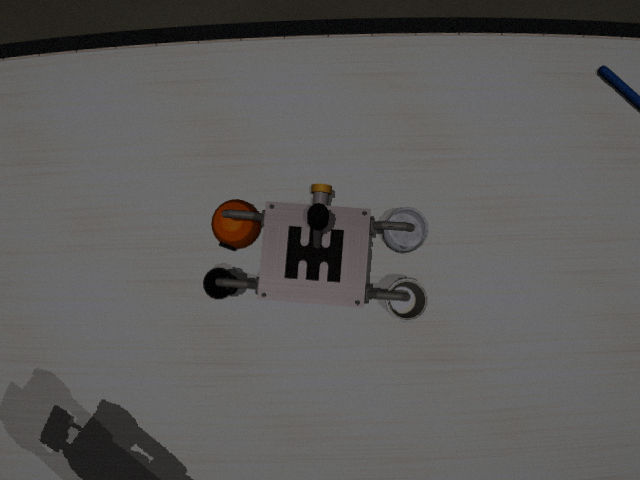

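The cup is the open white one at lower right in the top view (~(406,298)), so it is on the robot's side (-x) and the right (-y). The jar is at (404,230), the hut at (236,224), the tube at (221,283), and the knob at (318,217). Next I'll enlarge the box to get its pose.

```bash
python3 - <<'E'
import cv2
a=cv2.imread("pics/top0.png")[175:325,195:435]
a=cv2.convertScaleAbs(a,alpha=1.5)
cv2.imwrite("pics/top_c.png",cv2.resize(a,None,fx=3.3333,fy=3.3333,interpolation=cv2.INTER_CUBIC))
a=cv2.imread("pics/side0.png")[190:390,210:410]
a=cv2.convertScaleAbs(a,alpha=1.5)
cv2.imwrite("pics/side_c.png",cv2.resize(a,None,fx=3,fy=3,interpolation=cv2.INTER_CUBIC))
E
```

```text
(no output)
```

View pics/top_c.png

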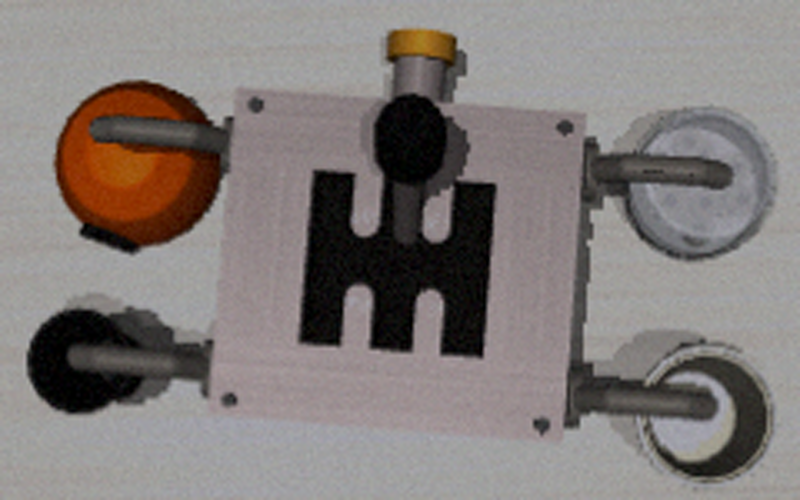

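View pics/side_c.png

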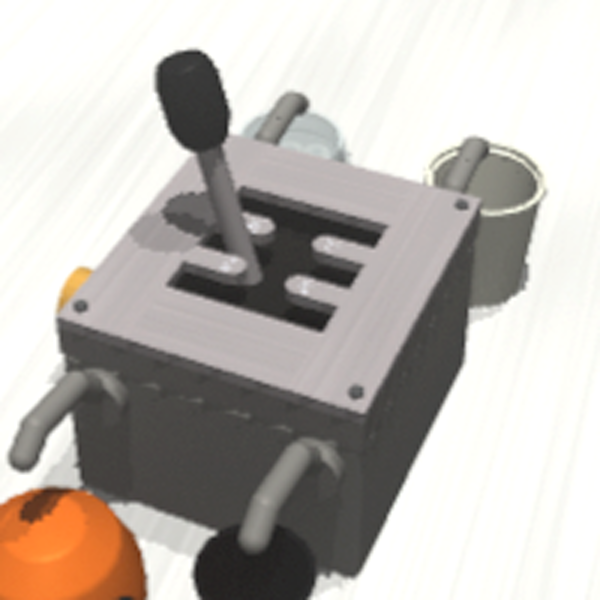

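```bash
cat > h.py <<'E'
import numpy as np, cv2
from scipy.optimize import least_squares
def cam(n): return dict(np.load(f"{n}0.npz"))
def proj(c,X):
    p=np.atleast_2d(X)@c["R"].T+c["t"]; s=p[:,:2]/p[:,2:]; s=s*(1+c["k1"]*(s**2).sum(1,keepdims=True))
    return s@c["mtx"][:2,:2].T+c["mtx"][:2,2]
def knob(a,b): return np.array([.15*np.sin(a),.15*np.cos(a)*np.sin(b),.03+.15*np.cos(a)*np.cos(b)])
def w(p,X):
    X=np.atleast_2d(X); c,s=np.cos(p[2]),np.sin(p[2])
    return np.c_[p[0]+c*X[:,0]-s*X[:,1],p[1]+s*X[:,0]+c*X[:,1],X[:,2]]
E
python3 - <<'E'
from h import *
C=np.array([[.07,.075,.106],[.07,-.075,.106],[-.07,-.075,.106],[-.07,.075,.106]])
ut=np.array([[236,90],[584,113],[562,440],[208,411]])*.3+[195,175]
us=np.array([[58,320],[228,135],[480,205],[362,412]])/3+[210,190]
kt=np.array([411,139])*.3+[195,175]; ks=np.array([193,103])/3+[210,190]
T,S=cam("top"),cam("side")
f=lambda p:np.r_[(proj(T,w(p,C))-ut).ravel(),(proj(S,w(p,C))-us).ravel()]
for ff in (f,lambda p:f(p)[:8],lambda p:f(p)[8:]):
    s=least_squares(ff,[.5,0,0]); print(s.x,np.abs(s.fun).max())
p=least_squares(f,[.5,0,0]).x
g=lambda q:np.r_[(proj(T,w(p,knob(*q)))-kt).ravel(),(proj(S,w(p,knob(*q)))-ks).ravel()]
s=least_squares(g,[.25,0]);print(s.x,s.fun,w(p,knob(*s.x)))
for n,q in dict(start=s.x,mid=(0,0),side=(0,-.39),end=(-.34,-.39)).items(): print(n,w(p,knob(*q)).round(4))
np.save("p.npy",p)
E
```

```text
[ 0.56501337  0.05223267 -0.1057515 ] 4.311380083847382
[ 0.56656482  0.05096666 -0.09489266] 0.927871483604747
[ 0.56298158  0.05503134 -0.12015237] 2.734783966241423
[ 0.29611327 -0.03323189] [-0.58909446  0.27340734 -0.39523115 -1.5370729 ] [[0.6080364  0.04287215 0.17339247]]
start [[0.608  0.0429 0.1734]]
mid [[0.565  0.0522 0.18  ]]
side [[ 0.559  -0.0045  0.1687]]
end [[0.5096 0.004  0.1608]]
```

```bash
cat >> h.py <<'E'
P=np.array([.5660,.0518,-.097])
from scipy.spatial.transform import Rotation as Ro
def state(r,tgt=None):
    s=r.sense(); q=s["orientation"]; M=Ro.from_quat([q[1],q[2],q[3],q[0]]).as_matrix()
    tip=s["eef_pos"]+.166*M[:,2]; c,sn=np.cos(P[2]),np.sin(P[2]); B=np.array([[c,-sn,0],[sn,c,0],[0,0,1]])
    b=B.T@(tip-[P[0],P[1],0])
    ang=np.degrees(np.arctan2(M[1,1],M[0,1])-(P[2]+np.pi/2))
    print("t",s["time_s"],"tip box mm",(b*1e3).round(1),"yaw err deg",round(ang,2),"F box",(B.T@s["force"]).round(1),"w",round(s["gripper_width"],2))
    if tgt is not None: print(" units now",(M.T@B@(np.array(tgt)-b)/.03).round(2),"turn",round(ang/6,2))
E
python3 -c "
from h import *; from plant import r
state(r,[.095,-.003,.238])"
```

```text
t 0.15 tip box mm [-367.2  382.4  238.3] yaw err deg -21.36 F box [-0.   0.9 -0.7] w 1.0
 units now [-1.903e+01 -6.350e+00  1.000e-02] turn -3.56
```

Call:
servo_tool([
  {"translation": [0, 0, -0.2], "turn": -0.9, "fingers": 0},
  {"translation": [0, 0, -0.2], "turn": -0.9, "fingers": 0},
  {"translation": [0, 0, -0.2], "turn": -0.9, "fingers": 0},
  {"translation": [0, 0, -0.2], "turn": -0.9, "fingers": 0},
  {"translation": [0, 0, 0], "turn": 0, "fingers": 0},
])

```text
time_s: 0.57
eef_pos: [0.2377, 0.4681, 0.4276]
orientation: [-0.001, 0.038, 0.999, -0.002]
force: [-0.8, 0.3, 0.8]
gripper_width: 0.648
```

```bash
python3 -c "
from h import *; from plant import r
state(r,[.095,-.003,.25])"
```

```text
t 0.5667 tip box mm [-367.6  381.8  261.6] yaw err deg 1.21 F box [-0.8  0.2  0.8] w 0.65
 units now [-15.15 -13.15   0.4 ] turn 0.2
```

Call:
servo_tool([
  {"translation": [-0.9, -0.78, 0], "turn": 0.2, "fingers": 0},
  {"translation": [-0.9, -0.78, 0], "turn": 0, "fingers": 0},
  {"translation": [-0.9, -0.78, 0], "turn": 0, "fingers": 0},
  {"translation": [-0.9, -0.78, 0], "turn": 0, "fingers": 0},
  {"translation": [-0.9, -0.78, 0], "turn": 0, "fingers": 0},
  {"translation": [-0.9, -0.78, 0], "turn": 0, "fingers": 0},
  {"translation": [-0.9, -0.78, 0], "turn": 0, "fingers": 0},
  {"translation": [-0.9, -0.78, 0], "turn": 0, "fingers": 0},
  {"translation": [-0.9, -0.78, 0], "turn": 0, "fingers": 0},
  {"translation": [-0.9, -0.78, 0], "turn": 0, "fingers": 0},
  {"translation": [-0.9, -0.78, 0], "turn": 0, "fingers": 0},
  {"translation": [-0.9, -0.78, 0], "turn": 0, "fingers": 0},
  {"translation": [-0.9, -0.78, 0], "turn": 0, "fingers": 0},
  {"translation": [-0.9, -0.78, 0], "turn": 0, "fingers": 0},
  {"translation": [-0.9, -0.78, 0], "turn": 0, "fingers": 0},
  {"translation": [-0.9, -0.78, 0], "turn": 0, "fingers": 0},
])

```text
time_s: 1.9
eef_pos: [0.6351, 0.0287, 0.419]
orientation: [-0.006, 0.07, 0.998, -0.002]
force: [1.1, 0.3, 1.2]
gripper_width: 0.01
```

```bash
python3 -c "
from h import *; from plant import r
state(r,[.095,-.003,.24])"
```

```text
t 1.9 tip box mm [ 69.1 -17.1 253.1] yaw err deg -2.49 F box [1.1 0.4 1.2] w 0.01
 units now [-0.85  0.51  0.42] turn -0.41
```

Call:
servo_tool([
  {"translation": [-0.45, 0.25, 0], "turn": -0.4, "fingers": 0},
  {"translation": [-0.45, 0.25, 0], "turn": 0, "fingers": 0},
  {"translation": [0, 0, 0], "turn": 0, "fingers": 0},
  {"translation": [0, 0, 0], "turn": 0, "fingers": 0},
])

```text
time_s: 2.23
eef_pos: [0.6681, 0.0325, 0.4133]
orientation: [-0.008, 0.059, 0.998, -0.003]
force: [-0.8, 0.3, 0.6]
gripper_width: 0.006
```

```bash
python3 -c "
from h import *; from plant import r
import cv2
state(r,[.097,-.003,.16])
for n in ['side','top']: cv2.imwrite(f'pics/{n}1.png',r.capture(n)['frame'][:,:,::-1])"
```

```text
t 2.2333 tip box mm [100.8 -10.2 247.3] yaw err deg -1.16 F box [-0.8  0.2  0.6] w 0.01
 units now [0.08 0.26 2.91] turn -0.19
```

View pics/side1.png

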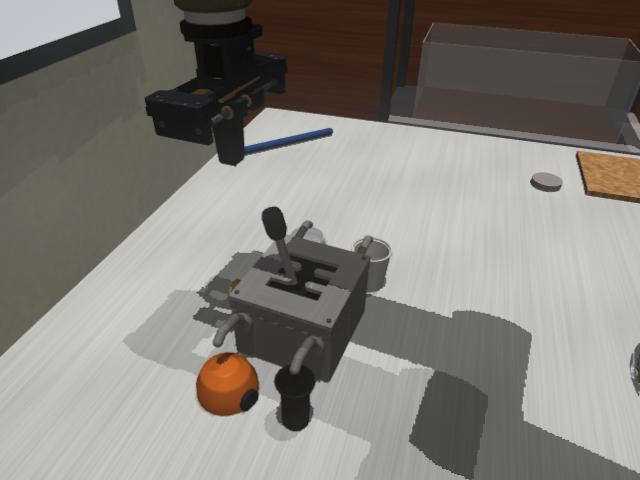

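View pics/top1.png

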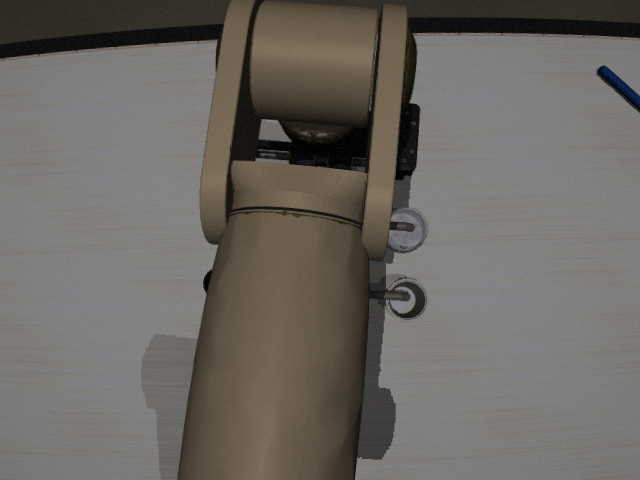

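Call:
servo_tool([
  {"translation": [0.05, 0.2, 0.75], "turn": -0.2, "fingers": 0},
  {"translation": [0, 0.1, 0.75], "turn": 0, "fingers": 0},
  {"translation": [0, 0, 0.75], "turn": 0, "fingers": 0},
  {"translation": [0, 0, 0.5], "turn": 0, "fingers": 0},
  {"translation": [0, 0, 0], "turn": 0, "fingers": 0},
  {"translation": [0, 0, 0], "turn": 0, "fingers": 0},
])

```text
time_s: 2.83
eef_pos: [0.6614, 0.0438, 0.3326]
orientation: [-0.006, 0.048, 0.999, -0.003]
force: [-0.0, 0.7, -0.1]
gripper_width: 0.005
```

```bash
python3 -c "
from h import *; from plant import r
import cv2
state(r,[.023,-.003,.16])
for n in ['side','wrist']: cv2.imwrite(f'pics/{n}2.png',r.capture(n)['frame'][:,:,::-1])"
```

```text
t 2.8333 tip box mm [ 93.8   0.3 166.6] yaw err deg 0.05 F box [-0.1  0.7 -0.1] w 0.01
 units now [ 2.36 -0.11  0.25] turn 0.01
```

View pics/side2.png

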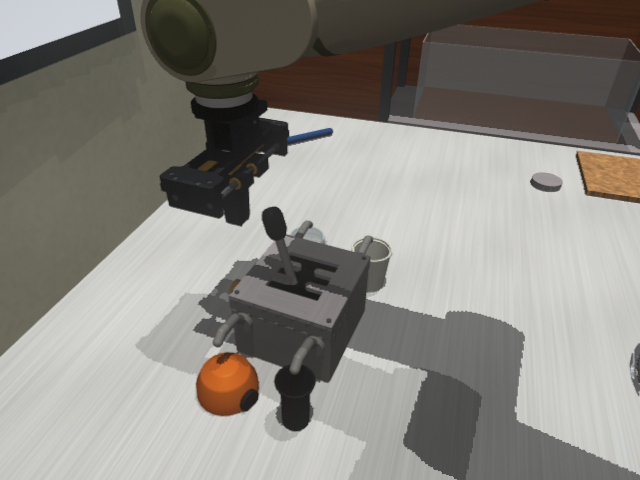

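View pics/wrist2.png

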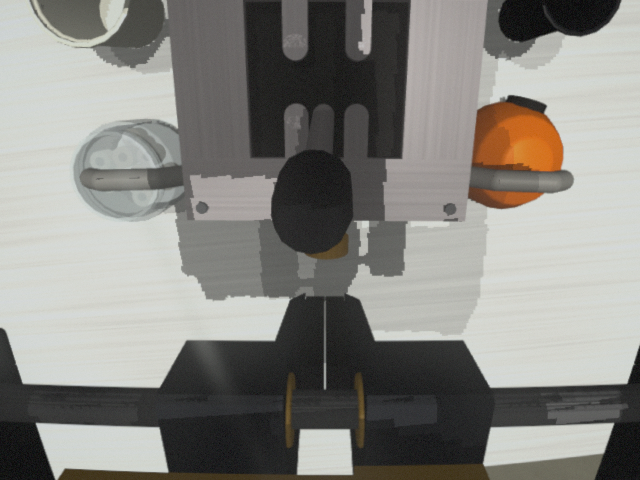

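Call:
servo_tool([
  {"translation": [0.2, -0.13, 0.2], "turn": 0, "fingers": 0},
  {"translation": [0.2, 0, 0], "turn": 0, "fingers": 0},
  {"translation": [0.15, 0, 0], "turn": 0, "fingers": 0},
  {"translation": [0.15, 0, 0], "turn": 0, "fingers": 0},
  {"translation": [0.15, 0, 0], "turn": 0, "fingers": 0},
  {"translation": [0.15, 0, 0], "turn": 0, "fingers": 0},
  {"translation": [0.15, 0, 0], "turn": 0, "fingers": 0},
  {"translation": [0.15, 0, 0], "turn": 0, "fingers": 0},
  {"translation": [0.15, 0, 0], "turn": 0, "fingers": 0},
])

```text
time_s: 3.68
eef_pos: [0.6158, 0.0444, 0.3367]
orientation: [0.005, 0.048, 0.999, -0.003]
force: [4.3, 0.4, 2.9]
gripper_width: 0.004
```

```bash
python3 -c "
from h import *; from plant import r
import cv2
state(r,[.023,-.003,.16])
for n in ['wrist']: cv2.imwrite(f'pics/{n}3.png',r.capture(n)['frame'][:,:,::-1])"
```

```text
t 3.6833 tip box mm [ 51.9  -3.6 170.7] yaw err deg 0.0 F box [4.3 0.8 2.9] w 0.0
 units now [0.97 0.02 0.35] turn 0.0
```

View pics/wrist3.png

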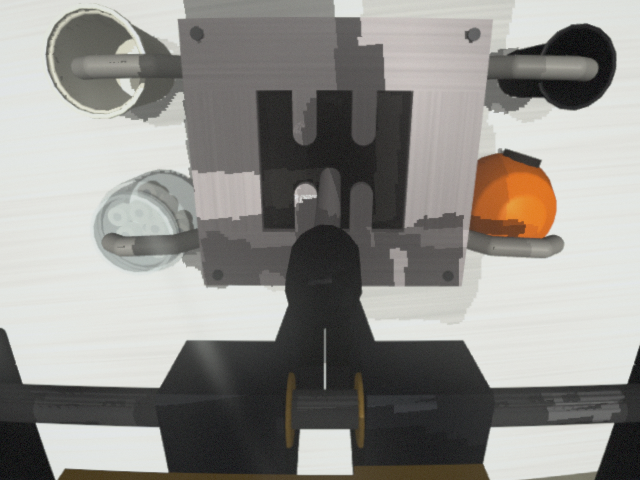

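Call:
servo_tool([
  {"translation": [0.15, 0, 0.05], "turn": 0, "fingers": 0},
  {"translation": [0.15, 0, 0.05], "turn": 0, "fingers": 0},
  {"translation": [0.15, 0, 0.05], "turn": 0, "fingers": 0},
  {"translation": [0.15, 0, 0.05], "turn": 0, "fingers": 0},
  {"translation": [0.15, 0, 0.05], "turn": 0, "fingers": 0},
  {"translation": [0.1, 0, 0], "turn": 0, "fingers": 0},
  {"translation": [0, 0, 0], "turn": 0, "fingers": 0},
])

```text
time_s: 4.32
eef_pos: [0.5869, 0.0472, 0.3277]
orientation: [0.004, 0.048, 0.999, -0.003]
force: [2.0, -1.5, 2.0]
gripper_width: 0.007
```

```bash
python3 -c "
from h import *; from plant import r
import cv2
state(r,[.023,-.003,.16])
for n in ['wrist','side']: cv2.imwrite(f'pics/{n}4.png',r.capture(n)['frame'][:,:,::-1])"
```

```text
t 4.3167 tip box mm [ 22.6  -3.7 161.7] yaw err deg 0.01 F box [ 2.1 -1.3  2. ] w 0.01
 units now [-0.01  0.02  0.06] turn 0.0
```

View pics/wrist4.png

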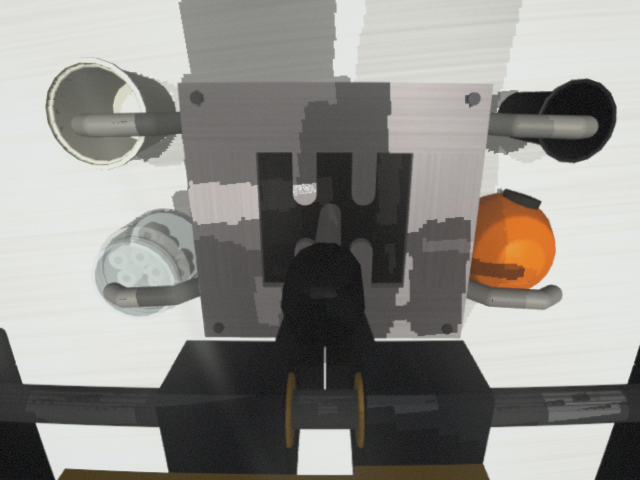

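View pics/side4.png

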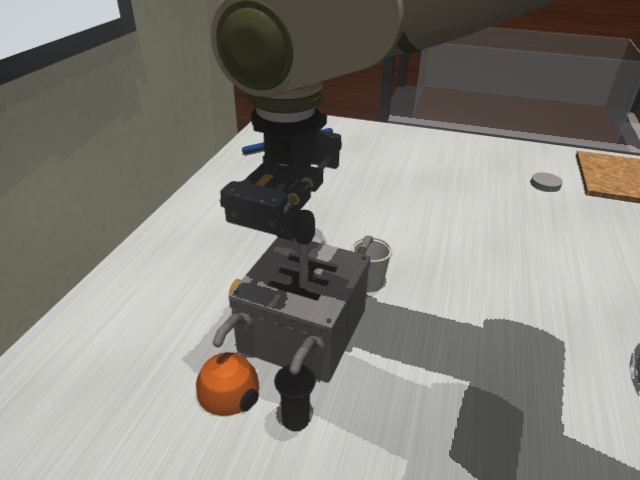

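The side view shows the knob at about (304,227), near upright. I'll compute the lean.

```bash
python3 - <<'E'
from h import *
from plant import r
S=cam("side")
for a in (-.05,0,.05,.1,.3): print(a,[proj(S,w(P,knob(a,b)))[0].round(1) for b in (-.03,0,.03)])
h=dict(np.load("wrist0.npz")); s=r.sense(); q=s["orientation"]
M=np.eye(4); M[:3,:3]=Ro.from_quat([q[1],q[2],q[3],q[0]]).as_matrix(); M[:3,3]=s["eef_pos"]
W=np.linalg.inv(M@h["hand_eye"]); c=dict(R=W[:3,:3],t=W[:3,3],mtx=h["mtx"],k1=h["k1"])
C=np.array([[.07,.075,.106],[.07,-.075,.106],[-.07,-.075,.106],[-.07,.075,.106],[.037,.039,.106],[.037,-.039,.106],[-.037,-.039,.106],[-.037,.039,.106]])
print("plate/gate corners",proj(c,w(P,C)).round(0).tolist())
for a in (-.05,0,.05,.1):
  k=knob(a,-.03);u=k-[0,0,.03];print("stem at plate, knob top",a,[proj(c,w(P,[0,0,.03]+u*f))[0].round(0) for f in (.076/.15,.13/.15,.17/.15)])
a=cv2.imread("pics/side4.png")[190:320,230:390]; cv2.imwrite("pics/s4c.png",cv2.resize(a,None,fx=4.5,fy=4.5,interpolation=cv2.INTER_CUBIC))
E
```

```text
-0.05 [array([309.6, 227.8]), array([308.1, 229.6]), array([306.7, 231.6])]
0 [array([304.1, 226.3]), array([302.6, 228.1]), array([301.2, 230.1])]
0.05 [array([298.7, 225.1]), array([297.2, 226.9]), array([295.7, 228.8])]
0.1 [array([293.3, 224.1]), array([291.8, 225.9]), array([290.2, 227.8])]
0.3 [array([272.6, 222.8]), array([271.1, 224.5]), array([269.6, 226.3])]
plate/gate corners [[461.0, 337.0], [206.0, 336.0], [178.0, 82.0], [493.0, 83.0], [404.0, 286.0], [264.0, 286.0], [257.0, 152.0], [414.0, 152.0]]
stem at plate, knob top -0.05 [array([330., 216.]), array([327., 248.]), array([323., 289.])]
stem at plate, knob top 0 [array([330., 223.]), array([327., 263.]), array([323., 314.])]
stem at plate, knob top 0.05 [array([330., 229.]), array([327., 278.]), array([323., 338.])]
stem at plate, knob top 0.1 [array([330., 236.]), array([327., 291.]), array([323., 359.])]
```

View pics/s4c.png

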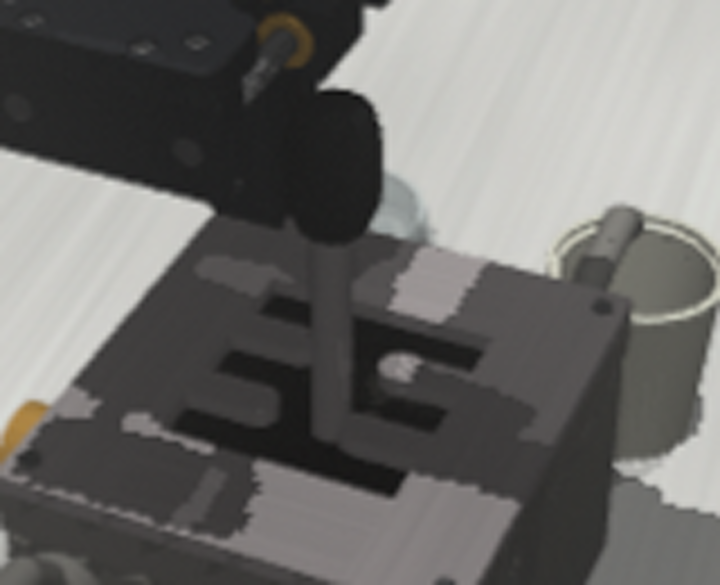

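The lever is at fore ≈ 0 (side-view knob (304.9,227.3) against a predicted (304,226)), so it stands in the cross channel. Now I'll go around to its +y side.

Call:
servo_tool([
  {"translation": [-0.7, 0, 0], "turn": 0, "fingers": 0},
  {"translation": [-0.5, 0, 0], "turn": 0, "fingers": 0},
  {"translation": [0, 0.8, 0], "turn": 0, "fingers": 0},
  {"translation": [0, 0.8, 0], "turn": 0, "fingers": 0},
  {"translation": [0, 0.8, 0], "turn": 0, "fingers": 0},
  {"translation": [0, 0, 0], "turn": 0, "fingers": 0},
])

```text
time_s: 4.92
eef_pos: [0.6311, 0.1169, 0.3233]
orientation: [-0.004, 0.05, 0.999, -0.003]
force: [-0.7, 0.2, -0.4]
gripper_width: 0.003
```

```bash
python3 -c "
from h import *; from plant import r
state(r,[0,.062,.163])"
```

```text
t 4.9167 tip box mm [ 57.3  69.9 157.3] yaw err deg -0.17 F box [-0.7  0.1 -0.4] w 0.0
 units now [ 1.91 -0.27 -0.17] turn -0.03
```

Call:
servo_tool([
  {"translation": [0.65, -0.1, -0.08], "turn": 0, "fingers": 0},
  {"translation": [0.65, -0.1, -0.08], "turn": 0, "fingers": 0},
  {"translation": [0.6, 0, 0], "turn": 0, "fingers": 0},
  {"translation": [0, 0, 0], "turn": 0, "fingers": 0},
  {"translation": [0, 0, 0], "turn": 0, "fingers": 0},
])

```text
time_s: 5.33
eef_pos: [0.571, 0.1163, 0.3248]
orientation: [-0.009, 0.049, 0.999, -0.004]
force: [0.7, 0.1, -0.7]
gripper_width: -0.0
```

```bash
python3 -c "
from h import *; from plant import r
import cv2
state(r,[0,.031,.163])
for n in ['wrist']: cv2.imwrite(f'pics/{n}5.png',r.capture(n)['frame'][:,:,::-1])"
```

```text
t 5.3333 tip box mm [ -4.4  63.3 158.8] yaw err deg -0.03 F box [ 0.7  0.1 -0.7] w -0.0
 units now [-0.14 -1.08 -0.13] turn -0.01
```

View pics/wrist5.png

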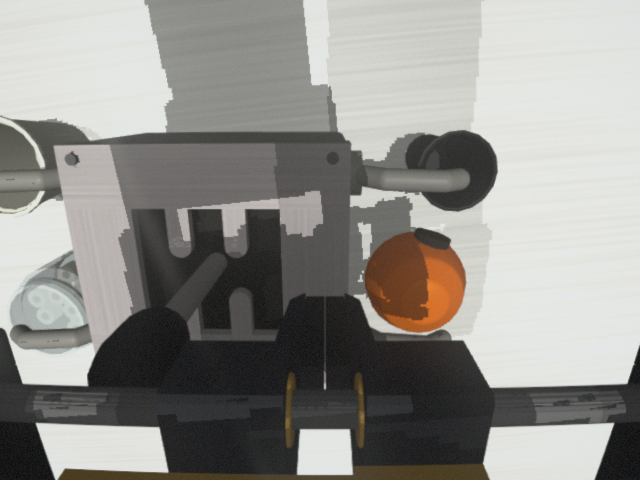

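Call:
servo_tool([
  {"translation": [-0.13, -0.3, -0.13], "turn": 0, "fingers": 0},
  {"translation": [0, -0.3, -0.05], "turn": 0, "fingers": 0},
  {"translation": [0, -0.2, 0], "turn": 0, "fingers": 0},
  {"translation": [0, -0.15, 0], "turn": 0, "fingers": 0},
  {"translation": [0, -0.15, 0], "turn": 0, "fingers": 0},
  {"translation": [0, -0.15, 0], "turn": 0, "fingers": 0},
  {"translation": [0, -0.15, 0], "turn": 0, "fingers": 0},
  {"translation": [0, -0.15, 0], "turn": 0, "fingers": 0},
  {"translation": [0, -0.15, 0], "turn": 0, "fingers": 0},
])

```text
time_s: 6.13
eef_pos: [0.5725, 0.0592, 0.3303]
orientation: [-0.01, 0.05, 0.999, -0.003]
force: [0.4, 2.4, -0.5]
gripper_width: 0.005
```

```bash
python3 -c "
from h import *; from plant import r
import cv2
state(r,[0,-.023,.165])
for n in ['wrist','side']: cv2.imwrite(f'pics/{n}6.png',r.capture(n)['frame'][:,:,::-1])"
```

```text
t 6.1333 tip box mm [  2.5   6.9 164.3] yaw err deg -0.12 F box [ 0.1  2.4 -0.5] w 0.0
 units now [ 0.08 -1.   -0.01] turn -0.02
```

View pics/wrist6.png

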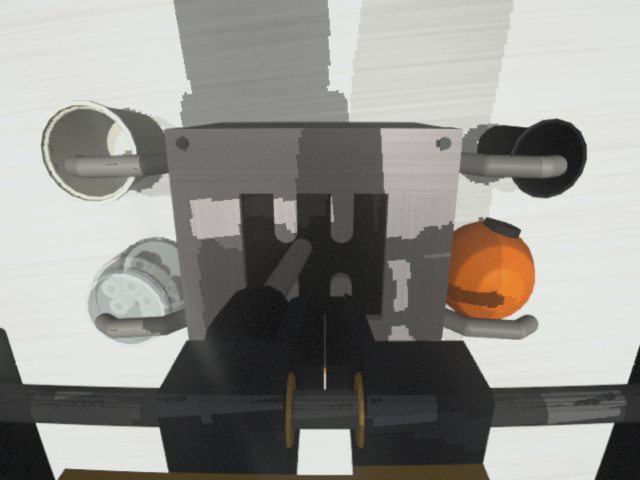

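View pics/side6.png

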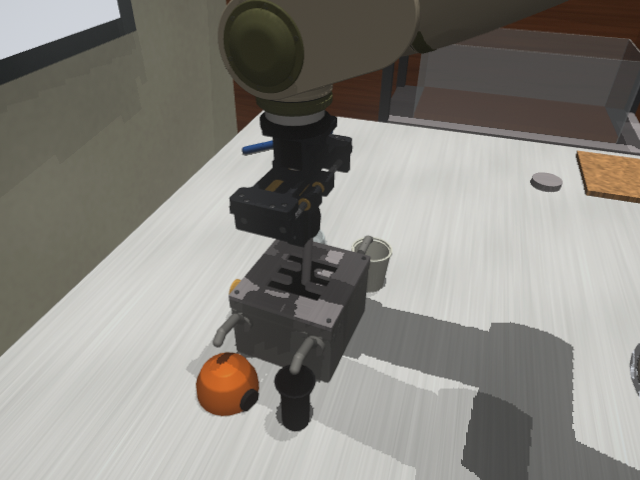

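The lever is moving along the cross channel at about 2.4 N. I'll continue.

Call:
servo_tool([
  {"translation": [0.04, -0.15, 0], "turn": 0, "fingers": 0},
  {"translation": [0, -0.15, 0], "turn": 0, "fingers": 0},
  {"translation": [0, -0.15, 0], "turn": 0, "fingers": 0},
  {"translation": [0, -0.15, 0], "turn": 0, "fingers": 0},
  {"translation": [0, -0.15, 0], "turn": 0, "fingers": 0},
])

```text
time_s: 6.65
eef_pos: [0.5687, 0.0359, 0.3298]
orientation: [-0.01, 0.049, 0.999, -0.002]
force: [0.1, 2.8, -1.1]
gripper_width: 0.004
```

```bash
python3 -c "
from h import *; from plant import r
state(r,[0,-.023,.165])"
```

```text
t 6.65 tip box mm [  1.  -16.5 163.9] yaw err deg -0.07 F box [-0.2  2.8 -1.1] w 0.0
 units now [ 0.03 -0.22 -0.04] turn -0.01
```

Call:
servo_tool([
  {"translation": [0, -0.12, 0], "turn": 0, "fingers": 0},
  {"translation": [0, -0.08, 0], "turn": 0, "fingers": 0},
  {"translation": [0, -0.05, 0], "turn": 0, "fingers": 0},
])

```text
time_s: 6.9
eef_pos: [0.5678, 0.0268, 0.3299]
orientation: [-0.01, 0.049, 0.999, -0.002]
force: [0.8, 3.1, -0.5]
gripper_width: 0.005
```

```bash
python3 -c "
from h import *; from plant import r
import cv2
state(r,[0,-.023,.165])
for n in ['wrist','side']: cv2.imwrite(f'pics/{n}7.png',r.capture(n)['frame'][:,:,::-1])
a=cv2.imread('pics/side7.png')[190:320,230:390]; cv2.imwrite('pics/s7c.png',cv2.resize(a,None,fx=4.5,fy=4.5,interpolation=cv2.INTER_CUBIC))"
```

```text
t 6.9 tip box mm [  0.9 -25.6 163.9] yaw err deg -0.11 F box [ 0.5  3.2 -0.5] w 0.01
 units now [ 0.03  0.09 -0.04] turn -0.02
```

View pics/wrist7.png

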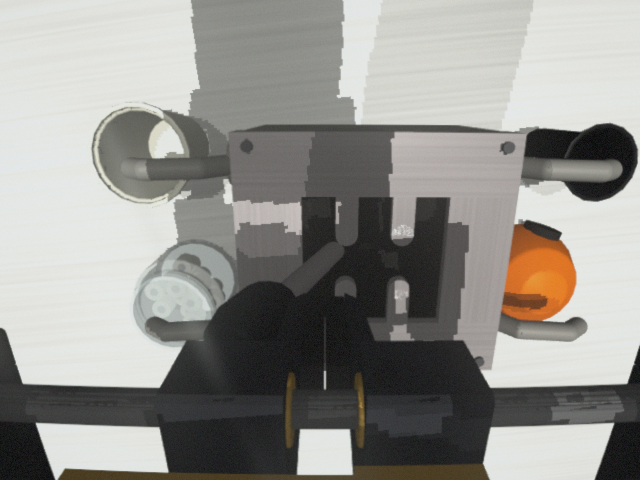

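View pics/s7c.png

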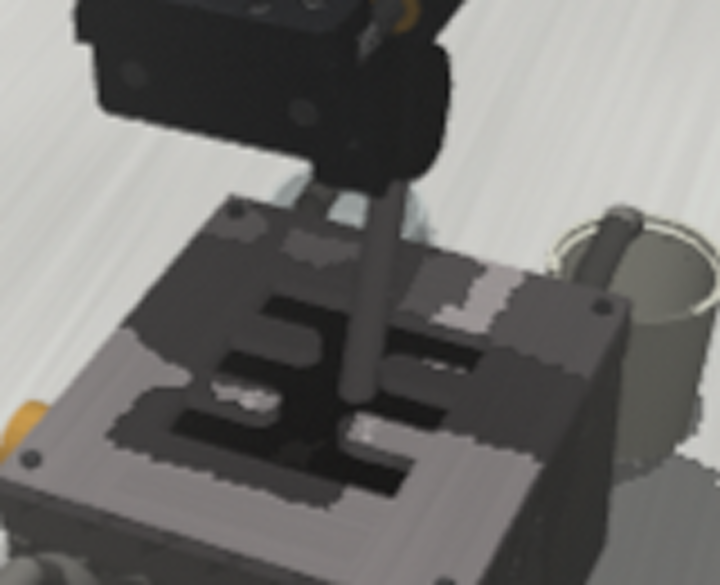

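```bash
python3 - <<'E'
from h import *
S=cam("side")
for a in (-.05,0,.05):
 for b in (-.2,-.3,-.39):
  u=knob(a,b)-[0,0,.03]; print(a,b,[((proj(S,w(P,[0,0,.03]+u*f))[0]-[230,190])*4.5).round(0) for f in (.085/.15,.10/.15,.12/.15,.13/.15)])
E
```

```text
-0.05 -0.2 [array([364., 329.]), array([370., 285.]), array([379., 225.]), array([384., 195.])]
-0.05 -0.3 [array([375., 318.]), array([383., 273.]), array([394., 212.]), array([400., 181.])]
-0.05 -0.39 [array([384., 312.]), array([394., 266.]), array([407., 204.]), array([414., 173.])]
0 -0.2 [array([351., 325.]), array([355., 280.]), array([361., 220.]), array([363., 189.])]
0 -0.3 [array([362., 315.]), array([368., 269.]), array([376., 207.]), array([380., 176.])]
0 -0.39 [array([371., 308.]), array([379., 261.]), array([389., 199.]), array([394., 167.])]
0.05 -0.2 [array([338., 321.]), array([340., 277.]), array([342., 216.]), array([343., 184.])]
0.05 -0.3 [array([349., 311.]), array([353., 265.]), array([357., 203.]), array([360., 171.])]
0.05 -0.39 [array([358., 305.]), array([364., 258.]), array([371., 195.]), array([374., 163.])]
```

Call:
servo_tool([
  {"translation": [0, -0.06, 0], "turn": 0, "fingers": 0},
  {"translation": [0, -0.06, 0], "turn": 0, "fingers": 0},
])

```text
time_s: 7.17
eef_pos: [0.5674, 0.0235, 0.33]
orientation: [-0.01, 0.049, 0.999, -0.002]
force: [-0.7, 3.3, -0.5]
gripper_width: 0.004
```

```bash
python3 -c "
from h import *; from plant import r
state(r,[0,-.023,.165])"
```

```text
t 7.1667 tip box mm [  0.9 -29.  164. ] yaw err deg -0.08 F box [-1.   3.2 -0.5] w 0.0
 units now [ 0.03  0.2  -0.03] turn -0.01
```

Call:
servo_tool([
  {"translation": [0, -0.06, 0], "turn": 0, "fingers": 0},
  {"translation": [0, -0.06, 0], "turn": 0, "fingers": 0},
])

```text
time_s: 7.33
eef_pos: [0.567, 0.0201, 0.3299]
orientation: [-0.01, 0.049, 0.999, -0.002]
force: [0.6, 6.6, -1.7]
gripper_width: 0.006
```

```bash
python3 -c "
from h import *; from plant import r
import cv2
state(r,[0,-.023,.165])
for n in ['side']: cv2.imwrite(f'pics/{n}8.png',r.capture(n)['frame'][:,:,::-1])
a=cv2.imread('pics/side8.png')[190:320,230:390]; cv2.imwrite('pics/s8c.png',cv2.resize(a,None,fx=4.5,fy=4.5,interpolation=cv2.INTER_CUBIC))"
```

```text
t 7.3333 tip box mm [  0.7 -32.3 164. ] yaw err deg -0.06 F box [-0.   6.6 -1.7] w 0.01
 units now [ 0.03  0.31 -0.03] turn -0.01
```

View pics/s8c.png

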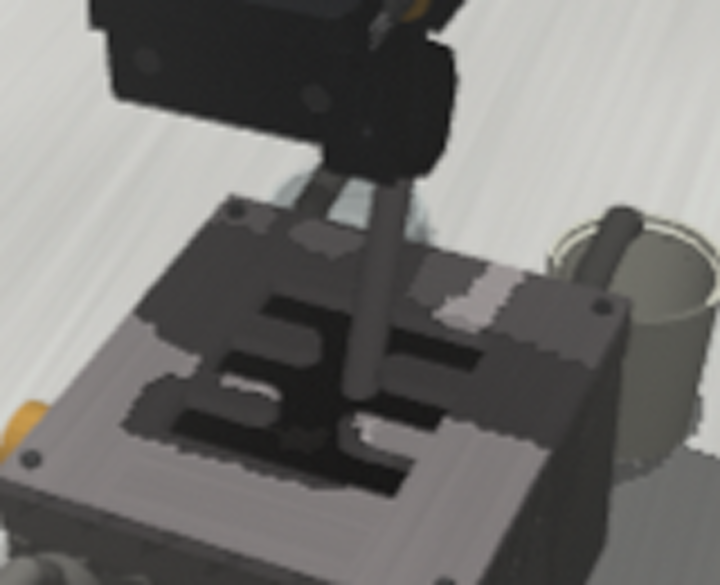

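Force rose to 6.6 N, so the side stop is reached. I'll back off and go around to the +x side.

Call:
servo_tool([
  {"translation": [0, 0.5, 0], "turn": 0, "fingers": 0},
  {"translation": [-0.8, 0, 0], "turn": 0, "fingers": 0},
  {"translation": [-0.7, 0, 0], "turn": 0, "fingers": 0},
  {"translation": [0, -0.6, 0], "turn": 0, "fingers": 0},
  {"translation": [0, -0.6, 0], "turn": 0, "fingers": 0},
  {"translation": [0, 0, 0], "turn": 0, "fingers": 0},
])

```text
time_s: 7.88
eef_pos: [0.6116, -0.0076, 0.3297]
orientation: [-0.01, 0.048, 0.999, -0.005]
force: [0.3, -0.5, -0.5]
gripper_width: 0.003
```

```bash
python3 -c "
from h import *; from plant import r
import cv2
state(r,[.03,-.055,.158])
for n in ['side','wrist']: cv2.imwrite(f'pics/{n}9.png',r.capture(n)['frame'][:,:,::-1])"
```

```text
t 7.8833 tip box mm [ 47.9 -56.4 163.7] yaw err deg 0.03 F box [ 0.3 -0.4 -0.5] w 0.0
 units now [0.59 0.05 0.2 ] turn 0.01
```

View pics/wrist9.png

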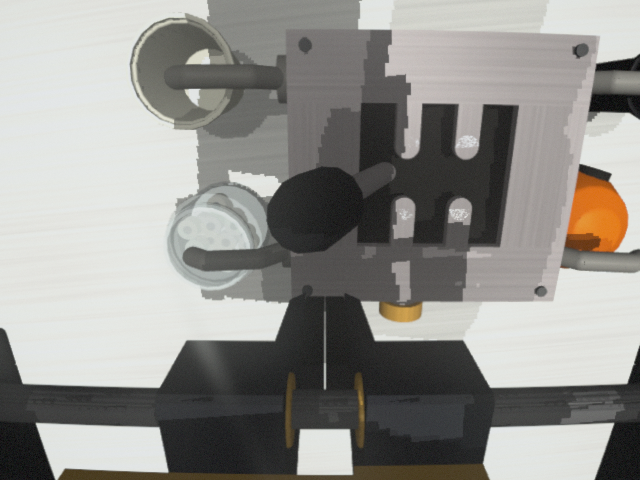

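View pics/side9.png

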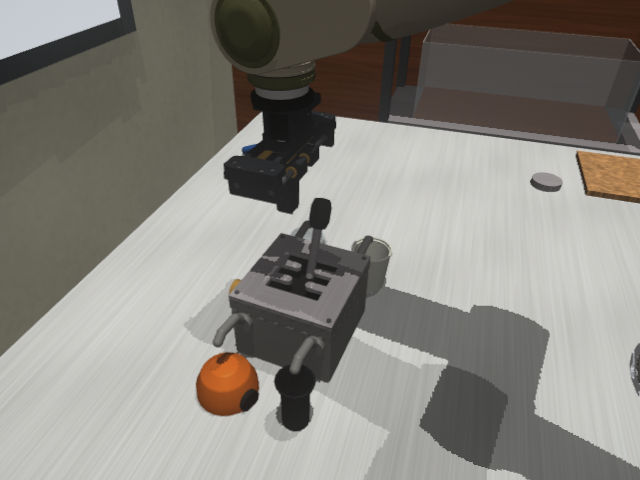

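The lever now stands in the -y column of the cross channel, with the fingers lined up behind it. Pushing toward -x.

Call:
servo_tool([
  {"translation": [0.3, -0.07, 0.15], "turn": 0, "fingers": 0},
  {"translation": [0.2, 0, 0.05], "turn": 0, "fingers": 0},
  {"translation": [0.15, 0, 0.02], "turn": 0, "fingers": 0},
  {"translation": [0.15, 0, 0.02], "turn": 0, "fingers": 0},
  {"translation": [0.15, 0, 0.02], "turn": 0, "fingers": 0},
  {"translation": [0.15, 0, 0.02], "turn": 0, "fingers": 0},
  {"translation": [0.15, 0, 0.02], "turn": 0, "fingers": 0},
  {"translation": [0.15, 0, 0.02], "turn": 0, "fingers": 0},
])

```text
time_s: 8.65
eef_pos: [0.5673, -0.0011, 0.3235]
orientation: [-0.005, 0.047, 0.999, -0.006]
force: [2.0, -2.2, 2.6]
gripper_width: 0.004
```

```bash
python3 -c "
from h import *; from plant import r
import cv2
state(r,[-.027,-.057,.158])
for n in ['side','wrist']: cv2.imwrite(f'pics/{n}10.png',r.capture(n)['frame'][:,:,::-1])"
```

```text
t 8.65 tip box mm [  4.8 -54.5 157.6] yaw err deg 0.23 F box [ 2.2 -2.   2.6] w 0.0
 units now [ 1.06 -0.08 -0.  ] turn 0.04
```

View pics/wrist10.png

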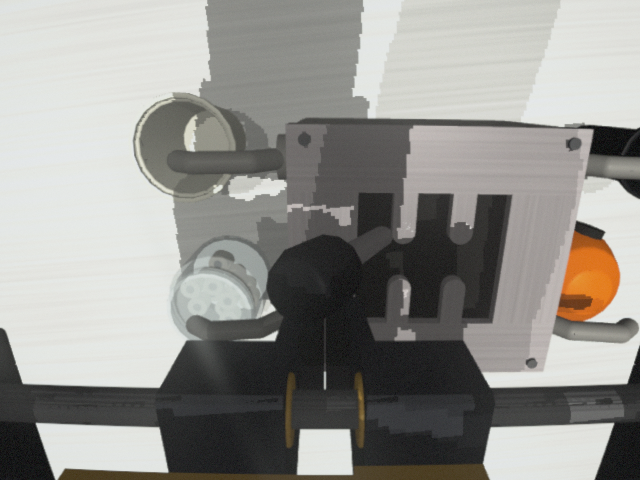

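The lever enters the -x,-y slot. Continuing.

Call:
servo_tool([
  {"translation": [0.15, -0.1, 0.02], "turn": 0, "fingers": 0},
  {"translation": [0.15, -0.03, 0.02], "turn": 0, "fingers": 0},
  {"translation": [0.15, 0, 0.02], "turn": 0, "fingers": 0},
  {"translation": [0.15, 0, 0.02], "turn": 0, "fingers": 0},
  {"translation": [0.12, 0, 0], "turn": 0, "fingers": 0},
  {"translation": [0.12, 0, 0], "turn": 0, "fingers": 0},
])

```text
time_s: 9.25
eef_pos: [0.5395, -0.0013, 0.3201]
orientation: [-0.006, 0.047, 0.999, -0.003]
force: [3.5, 3.7, -3.3]
gripper_width: 0.004
```

```bash
python3 -c "
from h import *; from plant import r
import cv2
state(r,[-.027,-.057,.158])
for n in ['side','wrist']: cv2.imwrite(f'pics/{n}11.png',r.capture(n)['frame'][:,:,::-1])"
```

```text
t 9.25 tip box mm [-23.1 -56.4 154.1] yaw err deg 0.2 F box [ 3.2  4.  -3.3] w 0.0
 units now [ 0.13 -0.02 -0.13] turn 0.03
```

View pics/wrist11.png

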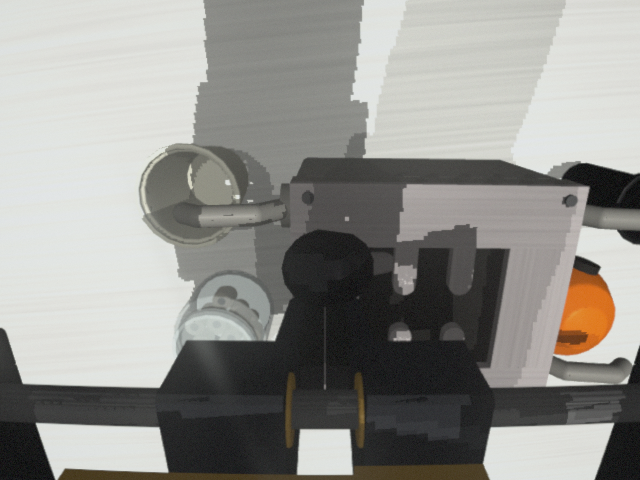

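Call:
servo_tool([
  {"translation": [0.08, 0, -0.05], "turn": 0, "fingers": 0},
  {"translation": [0.07, 0, -0.03], "turn": 0, "fingers": 0},
])

```text
time_s: 9.52
eef_pos: [0.5349, -0.001, 0.3221]
orientation: [-0.006, 0.047, 0.999, -0.003]
force: [6.9, 1.0, -4.8]
gripper_width: 0.005
```

```bash
python3 -c "
from h import *; from plant import r
state(r,[-.027,-.057,.158])"
```

```text
t 9.5167 tip box mm [-27.8 -56.7 156.1] yaw err deg 0.2 F box [ 6.7  1.7 -4.8] w 0.01
 units now [-0.03 -0.01 -0.06] turn 0.03
```

Call:
servo_tool([
  {"translation": [0.08, 0, 0], "turn": 0, "fingers": 0},
  {"translation": [0.08, 0, 0], "turn": 0, "fingers": 0},
])

```text
time_s: 9.68
eef_pos: [0.5307, -0.001, 0.3227]
orientation: [-0.004, 0.047, 0.999, -0.004]
force: [9.2, 0.7, -2.7]
gripper_width: 0.005
```

```bash
python3 -c "
from h import *; from plant import r
import cv2
state(r,[-.027,-.057,.158])
S=cam('side')
for b in (-.36,-.39,-.42): print(b,[proj(S,w(P,knob(a,b)))[0].round(1) for a in (-.25,-.3,-.34)])
for n in ['side','wrist']: cv2.imwrite(f'pics/{n}12.png',r.capture(n)['frame'][:,:,::-1])
a=cv2.imread('pics/side12.png')[190:320,230:390]; cv2.imwrite('pics/s12c.png',cv2.resize(a,None,fx=4.5,fy=4.5,interpolation=cv2.INTER_CUBIC))"
```

```text
t 9.6833 tip box mm [-31.2 -57.3 156.7] yaw err deg 0.17 F box [ 9.1  1.6 -2.7] w 0.01
 units now [-0.14  0.01 -0.04] turn 0.03
-0.36 [array([344.3, 223. ]), array([349.2, 225.8]), array([353. , 228.1])]
-0.39 [array([345.3, 222.5]), array([350.1, 225.2]), array([354. , 227.5])]
-0.42 [array([346.2, 222. ]), array([351.1, 224.7]), array([354.9, 227. ])]
```

View pics/s12c.png

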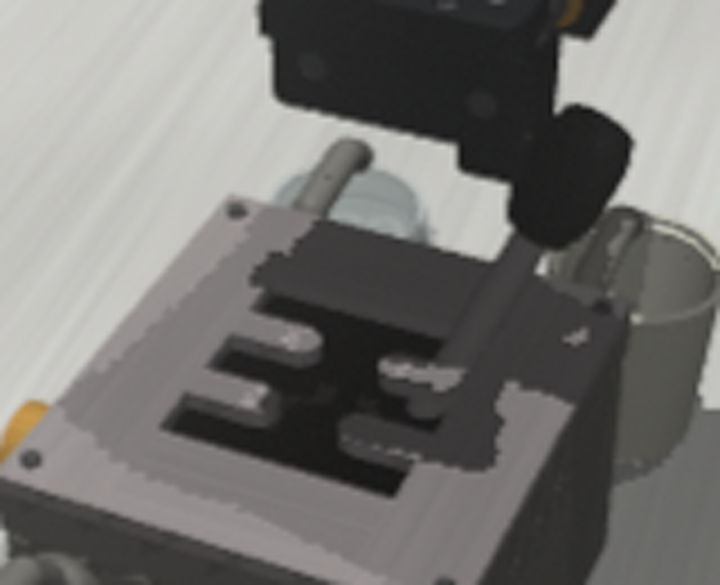

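The knob is at about (357,229) against a predicted (354,227.5) at the stops, with 9 N of force, so the lever is home. I'll back off and rise clear.

Call:
servo_tool([
  {"translation": [-0.5, 0, 0], "turn": 0, "fingers": 0},
  {"translation": [-0.8, 0, 0], "turn": 0, "fingers": 0},
  {"translation": [-0.5, 0, -0.5], "turn": 0, "fingers": 0},
  {"translation": [0, 0, -0.9], "turn": 0, "fingers": 0},
  {"translation": [0, 0, -0.9], "turn": 0, "fingers": 0},
  {"translation": [0, 0, -0.9], "turn": 0, "fingers": 0},
  {"translation": [0, 0.9, -0.3], "turn": 0, "fingers": 0},
  {"translation": [0, 0.9, 0], "turn": 0, "fingers": 0},
  {"translation": [0, 0.9, 0], "turn": 0, "fingers": 0},
  {"translation": [0, 0.9, 0], "turn": 0, "fingers": 0},
  {"translation": [0, 0.9, 0], "turn": 0, "fingers": 0},
  {"translation": [0, 0.9, 0], "turn": 0, "fingers": 0},
  {"translation": [0, 0.9, 0], "turn": 0, "fingers": 0},
  {"translation": [0, 0.9, 0], "turn": 0, "fingers": 0},
  {"translation": [0, 0.9, 0], "turn": 0, "fingers": 0},
  {"translation": [0, 0.5, 0], "turn": 0, "fingers": 0},
  {"translation": [0, 0, 0], "turn": 0, "fingers": 0},
  {"translation": [0, 0, 0], "turn": 0, "fingers": 0},
  {"translation": [0, 0, 0], "turn": 0, "fingers": 0},
])

```text
time_s: 11.37
eef_pos: [0.6097, 0.256, 0.4258]
orientation: [-0.017, 0.05, 0.998, -0.014]
force: [-0.0, 0.3, -0.1]
gripper_width: 0.009
```

```bash
python3 -c "
from h import *; from plant import r
import cv2
state(r)
for n in ['side','top']: cv2.imwrite(f'pics/{n}13.png',r.capture(n)['frame'][:,:,::-1])
a=cv2.imread('pics/side13.png')[190:320,230:390]; cv2.imwrite('pics/s13c.png',cv2.resize(a,None,fx=4.5,fy=4.5,interpolation=cv2.INTER_CUBIC))
a=cv2.imread('pics/top13.png')[175:325,195:435]; cv2.imwrite('pics/t13c.png',cv2.resize(a,None,fx=3.3333,fy=3.3333))
T=cam('top'); print([((proj(T,w(P,knob(a,b)))[0]-[195,175])/.3).round() for a,b in ((-.34,-.39),(-.28,-.39),(-.34,-.3))])"
```

```text
t 11.3667 tip box mm [ 18.2 202.6 260. ] yaw err deg -0.18 F box [-0.   0.3 -0.1] w 0.01
[array([517., 390.]), array([521., 368.]), array([486., 387.])]
```

View pics/s13c.png

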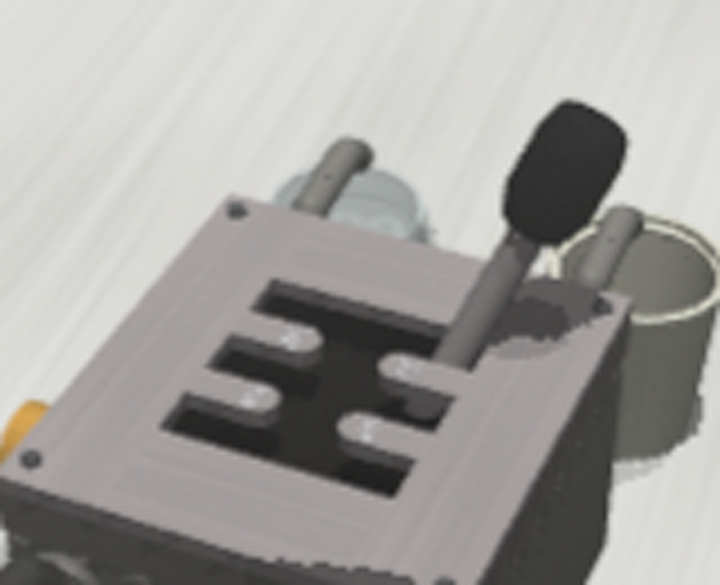

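View pics/t13c.png

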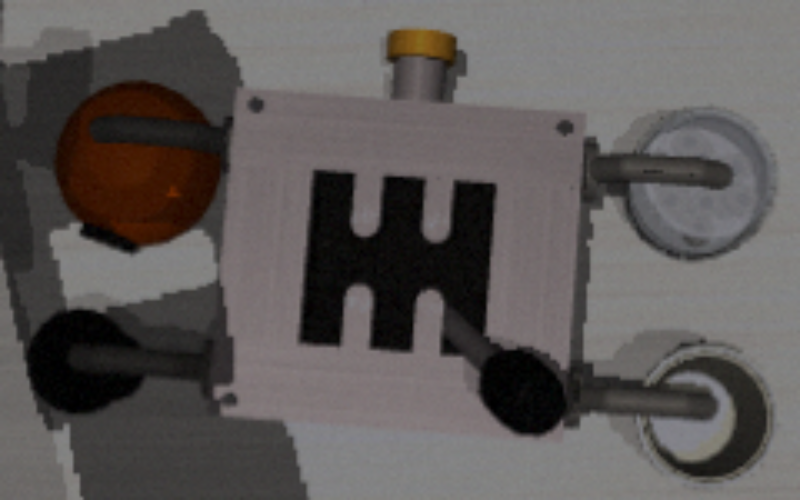

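View pics/side13.png

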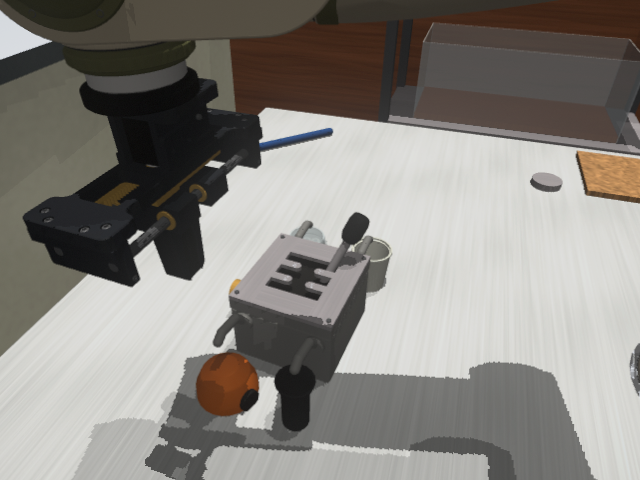

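The knob is at crop (522,391) in the top view, against a predicted (517,390) at the stops. In the side view it is at (355.8,228.2), against (354,227.5). All four things are at their original pixels and the hand is clear, so I'll hand in.

```bash
python3 -c "
from plant import r
print(r.sign_off())"
```

```text
the job is handed in; nothing more can be done
None
```

The lever is fully home in the corner slot beside the cup's spout (the -x, -y corner), and I've handed the job in. I pushed it with closed fingertips in three pushes: back to the cross channel, along to the -y column, then into the slot. The readings between moves peaked at about 10 N, against the 35 N limit. The job was handed in at about 11.5 s, well inside the 64 s limit.

- **Lever:** after the hand had withdrawn, the top and side views both put the knob within about 2 px of where it should sit at the stops (lever_fore ≈ -0.34, lever_side ≈ -0.39).
- **Cup, jar, hut and tube:** all four stood at their starting pixels in the top view.
- **Hand:** it was clear of everything, with the force reading about zero.
- **One disagreement:** my first fit of the box's position differed between the two cameras (yaw -0.095 from the top view, -0.12 from the side view). I used a value close to the top view's, and the wrist camera then agreed with it to within a few pixels at the plate corners I checked.

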